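# Lock the shot-glass rack into the drinks tray

## Task

Slide the wooden shot-glass rack home into the far right corner of the tray (seen from the robot), its edges flush against both rims there, then take the round clamp knob with the wide disc foot and press it straight down over the stud in the middle of the rack until it clicks and its disc sits flat on the rack. Do not stop at the click: the program finishes while the robot is still holding the knob pressed firmly down on the rack, with a push of about 10 N. Leave the bottles, the stacked glasses, the tin and the coaster standing where they are.

Things in the scene. Friction and masses are not known exactly. Their poses are not given: they have to be found in the camera images.
- tray: wooden drinks tray, 260 (its x) by 380 (its y) mm, fixed. Origin: centre of its underside. Floor top at z = 8, rims 10 mm thick and 34 mm high over the underside. The rack belongs in the +x, -y corner: inner rim faces at x = 120 and y = -180 mm. The stud stands at x = 60, y = -95 mm. Bottles and glasses stand in the +y half
- rack: loose beech board on the tray floor, 120 (x) by 170 (y) by 20 mm, about 0.17 kg. Origin: centre of its underside. Through holes: four of 47 mm for glasses at x = +-29.5, y = +-54.5 mm, one of 56 mm in the middle around the stud. Slides easily when pushed on a side or inside a glass hole. Starts 6 to 12 mm short of each rim, turned up to 0.05 rad
- rack_home (a point): fixed point on the tray floor under the stud (tray x = 60, y = -95, z = 8 mm), axes along the tray's. The rack is home when its +x edge touches the +x rim and its -y edge the -y rim: its origin and axes then match this point's
- stud (a point): top of the steel snap stud on its axis, 36 mm above the tray's underside and 8 mm above the rack's top. Its split spring head is 19 mm across, 12 mm high
- knob: loose round aluminium clamp knob, about 90 g, upright on the cabinet surface right of the tray. Origin: centre of its underside. z = 0 to 6 mm: collar 49 mm across that drops into the rack's middle hole (3 mm play all round once the rack is home); 6 to 11: disc 70 mm across that lands on the rack; 11 to 45: knurled grip 38 mm across, flat top. The bore below snaps over the stud
- knob_top (a point): centre of the knob's flat top, 45 mm above its underside. Seated it is 31 mm above stud. Coming down, the snap ring meets the stud's head some 10 mm above seated, takes a push rising to about 10 N, then gives way some 5 mm lower with a clear drop in force, even pulling itself down, until the disc lands on the rack, where the force rises again
- tin: round steel shoe-polish tin, 68 mm across, 25 mm high, no grip; bystander; origin: centre of its underside
- coaster: round cork coaster, 90 mm across, 9 mm thick; bystander; origin: centre of its underside
- glasses: stack of four shot glasses in the tray, 50 mm across, 120 mm high; bystander; origin: centre of its underside
- bottle_a: green bottle with twist cap in the tray, 62 mm across, 200 mm high; bystander; origin: centre of its underside
- bottle_b: a second green bottle like it

How it is judged:
By the outcome, as a careful person would: the job done as asked, in the order asked, and still so for the second after the job is handed in, while the arm keeps its last pose, push and grip.
It also fails if it takes over 70 s, if anything falls off the work surface, if the arm or the gripper's body presses on something with over 40 N, if the wrist force passes 120 N, or if a joint passes its speed limit or range.

## Robot

A 6-joint arm with a two-finger parallel gripper is mounted at the origin on the work surface. World frame = base frame: x ahead of the robot, y to its left, z up, the work surface at z = 0. Lengths are in m, angles in rad, forces in N, time in s.
With the tool pointing down it reaches from about 0.25 to 0.8 m from the base axis. Payload 8.5 kg.
Tool frame: the origin (TCP) lies midway between the tips of the shut fingers; the grasp point (between the pads) lies 19 mm behind it (robot.pinch_z is the distance from the TCP to the grasp point, in m); z points along the fingers, y is the line along which they close (so a half turn about z gives the same grasp; the last joint's range is limited). The gripper opens to 85 mm and grips with 20 to 120 N. Pads are 22 mm wide; open, the fingers measure 114 mm over their backs; the gripper's body (76 mm by 85 mm) begins 54 mm behind the grasp point. The pads swing forward as they close: fully open they stand 13 mm farther back than shut.
Start: joints at [1.249, 0.238, -0.013, 1.319, 0, 1.571], TCP at [0.166, 0.498, 0.231] pointing down, gripper open.
Joint ranges: [-2.66, 2.66], [-1.03, 1.9], [-1.14, 1.46], [-1.82, 2.27], [-1.45, 1.34], [-3.14, 3.14]. Speed limits (rad/s): [2.22, 2.22, 2.79, 3.14, 3.14, 3.14].

## Interface

Orientations are given as a unit quaternion [w, x, y, z].
In Python, from cell import monitor, camera, get_calibration, robot, boxes_of, regions_of gives the robot as it stands.
- The arm moves only by the tool servo_tool, never from a script. Its argument "commands" is a list that holds one entry, the list of rows, each a list of 7 numbers: the shift along the tool's x, y, z in m, then the turn, a rotation vector about the tool's x, y, z in rad, then the opening, from 0 (shut) to 1 (fully open). A call has 1 to 20 rows; each row shifts and turns the commanded pose from where the row before left it, along the tool's axes as they then stand; what a row does not reach is not made up. A row lasts 1/10 s, in which the tool goes at most 50 mm and 8.59 degrees, less where a joint would pass 70% of its speed; a pose out of reach is approached as far as the arm can. A call with a gripper value outside its range is refused whole. The fingers move at their own pace and stop on an object; "grip_force" is the grip in N (left out, the last holds). Time passes only in rows, so rows that do not move let the fingers close. It gives the time, the measured TCP pose, the force, the opening and the grip force at its end, in the units of the state.
- monitor.get_state(): the state, without advancing time (a new reading comes with each control period).
- camera(name): name is "scene" or "top" or "wrist"; returns the picture (420x560x3 uint8, red, green, blue); there is no depth.
- get_calibration(name): a dict with "mtx" (3x3 intrinsics, pixels), "dist" ([k1, k2, p1, p2, k3] as OpenCV has them; the pictures are not rectified), "xyz" and "attitude" of the camera in the world; the wrist camera has in their place "T_tool_cam" (4x4, takes a point from camera to tool coordinates, whose origin is the TCP and whose axes are the flange's). Camera axes: x right, y up, looking along -z (the intrinsics and any distortion apply to the point x, -y, -z); pixel columns grow to the right and rows downward; lengths in m; the calibration is good to about 2 mm. A picture is of the moment at which its call begins: read the wrist's pose just before it. get_calibration takes no time and is no camera call.
- robot.job_done(): hands the job in; it is judged then, once.
Trained networks look in the newest picture that a camera, given by its name, has taken for a name from the list of things; names that differ only in an ending like _2 or _b are one class to them, and where a whole thing is asked for, a point or a joint stands for the part that bears it (a point fixed in the world has none). Each returns a list of dicts, best first, with "p" (0 to 1); they miss things now and then, are a little off and sometimes report something else, mostly with a low value. They report only what shows in the picture. A call takes as long as a camera call.
- boxes_of(camera, label): "box" ([centre column, centre row, width, height] in pixels, round what is visible of it).
- regions_of(camera, label): "mask" (420x560 bool, what is visible of it) and "box" ([centre column, centre row, width, height] in pixels, round what is visible of it).
The state is a dict: "time_s": time; "joint_positions": joint angles; "joint_vel": joint speeds; "effort": joint torques, N m; "position": TCP position; "eef_rot": TCP orientation; "force": force on the tool from outside, world axes, zero at the start; "moment": the same for the moment, N m; "gripper_width": opening from 0.0 (shut) to 1.0 (fully open); "grasp_force": force on a finger pad.
Only numpy, scipy, OpenCV 4.12 (cv2) and the standard library are available. Lean on these libraries where they do the work, as an engineer would, in place of code of your own. Each camera call takes 0.05 s, during which the arm holds its last target. There are 200 camera calls.

## Working session

There is one attempt and no reset: what is moved stays moved. The work goes in short steps, Python scripts to look and compute and a tool call to move; the robot and the scene stay as the last step left them, time stands still between calls to the robot, and variables do not carry over. Pictures are saved under pics/ and viewed, at most 10 in all, crops included, and the job is handed in when it is done.

Besides the shell and the picture viewer there is one more tool, called by a JSON object that holds its "fn" and its "kwargs". servo_tool: Moves the arm, as the interface text tells. Its arguments: {"type":"object","properties":{"commands":{"type":"array"},"grip_force":{"type":"number"}},"required":["commands"]}

```bash
ls; mkdir -p pics
cat > h.py <<'E'
import numpy as np, cv2
from cell import monitor, camera, get_calibration, robot, boxes_of, regions_of
from scipy.spatial.transform import Rotation as R
def campose(name, st=None):
    c=get_calibration(name); K=np.array(c["mtx"],float); d=np.array(c["dist"],float)
    if "T_tool_cam" in c:
        st=st or monitor.get_state(); q=st["eef_rot"]
        T=np.eye(4); T[:3,:3]=R.from_quat([q[1],q[2],q[3],q[0]]).as_matrix(); T[:3,3]=st["position"]
        T=T@np.array(c["T_tool_cam"]); return K,d,T[:3,:3],T[:3,3]
    a=np.array(c["attitude"],float)
    Rm=a if a.shape==(3,3) else (R.from_quat([a[1],a[2],a[3],a[0]]).as_matrix() if a.size==4 else R.from_rotvec(a).as_matrix())
    return K,d,Rm,np.array(c["xyz"],float)
def toplane(cp,uv,z):
    K,d,Rm,t=cp; p=cv2.undistortPoints(np.array(uv,float).reshape(-1,1,2),K,d).reshape(-1,2)
    r=np.c_[p[:,0],-p[:,1],-np.ones(len(p))]@Rm.T
    return t+r*((z-t[2])/r[:,2])[:,None]
def proj(cp,P):
    K,d,Rm,t=cp; c=(np.array(P,float).reshape(-1,3)-t)@Rm; c=c*[1,-1,-1]
    return cv2.projectPoints(c,np.zeros(3),np.zeros(3),K,d)[0].reshape(-1,2)
def save(n,im): cv2.imwrite(f"pics/{n}.png",cv2.cvtColor(im,cv2.COLOR_RGB2BGR))
E
python3 - <<'E'
from h import *
for n in("top","scene"):
    im=camera(n); save(n+"0",im); c=get_calibration(n); print(n,c)
    for l in("tray","rack","knob","stud","tin","coaster","glasses","bottle_a"):
        for b in boxes_of(n,l)[:2]: print(l,round(b["p"],2),np.round(b["box"],1))
s=monitor.get_state(); print(s)
a=cv2.imread("pics/top0.png")
print(robot.pinch_z)
E
```

```text
pics
top {'mtx': array([[496.0565154 ,   0.        , 285.96001171],
       [  0.        , 496.0565154 , 210.97234229],
       [  0.        ,   0.        ,   1.        ]]), 'dist': array([-0.15048985,  0.        ,  0.        ,  0.        ,  0.        ]), 'xyz': array([ 0.36121575, -0.04570063,  1.16597464]), 'attitude': array([-0.69508397, -0.05642991,  0.07396956,  0.71288319])}
tray 0.68 [381.2 251.2  38.5  39.9]
tray 0.57 [189.7 236.2 182.8 116.8]
rack 0.79 [225.8 213.8  78.4  58.7]
knob 0.68 [422.2 225.2  33.   28.3]
stud 0.62 [189.2 237.1 181.7 115. ]
tin 0.88 [373.  202.2  33.   27.3]
coaster 0.82 [380.3 249.6  38.8  41.8]
glasses 0.69 [160.2 258.2  27.8  25.7]
bottle_a 0.97 [124.5 260.9  43.4  36.7]
bottle_a 0.87 [125.7 216.9  43.9  36.9]
scene {'mtx': array([[536.2337524 ,   0.        , 281.71739381],
       [  0.        , 536.2337524 , 212.4518011 ],
       [  0.        ,   0.        ,   1.        ]]), 'dist': array([-0.00588745,  0.        ,  0.        ,  0.        ,  0.        ]), 'xyz': array([1.643626  , 0.11183836, 0.85904971]), 'attitude': array([0.57626516, 0.29601191,
[... 342 characters left out ...]
int_positions': array([ 1.24898153e+00,  2.38143232e-01, -1.34630696e-02,  1.31915514e+00,
       -4.62422300e-06,  1.57083132e+00]), 'joint_vel': array([ 0.0027287 ,  0.00057968,  0.00056775, -0.0005847 , -0.00090809,
        0.00059563]), 'effort': array([ 1.14638067e-03, -5.38561964e+01,  3.46694720e+01,  2.82234832e-03,
        1.73138974e-04, -3.54698223e-06]), 'position': array([0.16605074, 0.49804107, 0.23132042]), 'eef_rot': array([5.07616606e-06, 1.60231219e-01, 9.87079509e-01, 1.68448967e-05]), 'force': array([ 0.11793106, -0.62361238,  0.25757297]), 'moment': array([-6.25690042e-05, -2.28087919e-02,  2.25567087e-02]), 'grasp_force': 0.0, 'gripper_width': 1.0064400104635858}
0.0187
```

Run:
```python
import cv2
a=cv2.imread("pics/top0.png"); cv2.imwrite("pics/top0c.png",cv2.resize(a[150:310,80:460],None,fx=2.1,fy=2.1,interpolation=2))
from h import *
cp=campose("top"); cs=campose("scene")
print(cp[2],cs[2])
for n,uv,us in(("tin",[373,202.2],[190.2,218.4]),("coaster",[380.3,249.6],[201.8,197.7]),("knob",[422.2,225.2],[155.8,200.2]),("rack",[225.8,213.8],[327.5,228.2])):
    for z in (0,.03): print(n,z,toplane(cp,uv,z).round(3),toplane(cs,us,z).round(3))
```

```text
[[-0.02734788  0.98267917 -0.18328598]
 [-0.99937555 -0.02277356  0.02701625]
 [ 0.02237423  0.18391037  0.98268834]] [[-0.16059082 -0.58760637  0.79305065]
 [ 0.98689574 -0.10839678  0.11952799]
 [ 0.01572873  0.80185341  0.59731375]]
tin 0 [[ 0.595 -0.289  0.   ]] [[ 0.573 -0.293  0.   ]]
tin 0.03 [[ 0.589 -0.283  0.03 ]] [[ 0.61  -0.279  0.03 ]]
coaster 0 [[ 0.48 -0.3   0.  ]] [[ 0.476 -0.289  0.   ]]
coaster 0.03 [[ 0.477 -0.293  0.03 ]] [[ 0.516 -0.275  0.03 ]]
knob 0 [[ 0.536 -0.407  0.   ]] [[ 0.51 -0.41  0.  ]]
knob 0.03 [[ 0.531 -0.398  0.03 ]] [[ 0.55  -0.392  0.03 ]]
rack 0 [[0.575 0.066 0.   ]] [[0.549 0.067 0.   ]]
rack 0.03 [[0.57  0.063 0.03 ]] [[0.587 0.069 0.03 ]]
```

View pics/top0c.png

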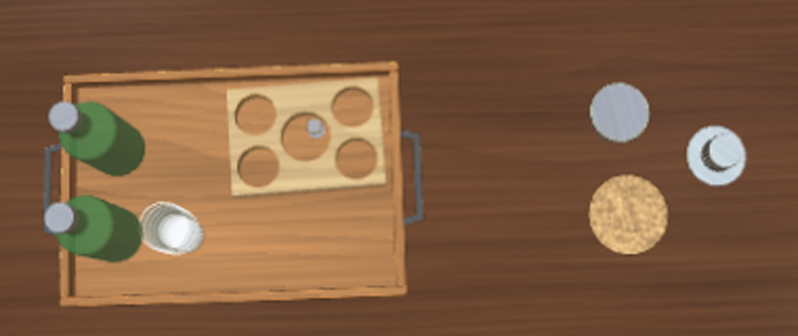

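View pics/scene0.png

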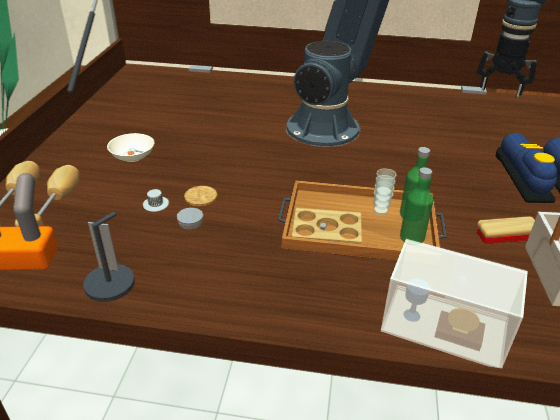

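Top crop: rack upper right in the tray (corner = up/right), tray corners at crop (66,76),(397,63),(406,293),(61,304); knob at (716,155), tin (620,112), coaster (628,214) well apart from it.

Run:
```python
from h import *
from scipy.optimize import least_squares
cp=campose("top")
cr=np.array([[66,76],[397,63],[406,293],[61,304]])/2.1+[80,150]-.25
L=np.array([[.13,.19],[.13,-.19],[-.13,-.19],[-.13,.19]])
def tr(p,L): c,s=np.cos(p[2]),np.sin(p[2]); return L@np.array([[c,s],[-s,c]])+p[:2]
f=lambda p:(proj(cp,np.c_[tr(p,L),np.full(4,.034+p[3])])-cr).ravel()
r=least_squares(f,[.55,.1,0,0]); print(r.x.round(4),r.fun.round(1))
g=lambda p:f([*p,0]); r=least_squares(g,[.55,.1,0]); print(r.x.round(4),r.fun.round(1)); print("home",tr(r.x,np.array([[.06,-.095]])))
k=np.array([722,150])/2.1+[80,150]; print("knob top",toplane(cp,[k],.045)); k=np.array([716,155])/2.1+[80,150]; print("knob disc",toplane(cp,[k],.009))
c=get_calibration("wrist");print(c)
```

```text
[ 0.5198  0.1499  0.0142 -0.0157] [-0.1 -0.3 -0.1 -0.3 -0.3  0.3  0.5  0.3]
[0.5178 0.1473 0.0141] [-1.1 -1.1  1.  -1.1  0.8  1.  -0.7  1. ]
home [[0.57918107 0.05316999]]
knob top [[ 0.53803147 -0.39744986  0.045     ]]
knob disc [[ 0.53809761 -0.40121614  0.009     ]]
{'mtx': array([[309.71533701,   0.        , 280.63766031],
       [  0.        , 309.71533701, 207.62717674],
       [  0.        ,   0.        ,   1.        ]]), 'dist': array([-0.06378177,  0.        ,  0.        ,  0.        ,  0.        ]), 'T_tool_cam': array([[-6.51732417e-05,  9.61155091e-01,  2.76008851e-01,
         6.97663845e-02],
       [ 9.99999997e-01,  7.52325298e-05, -2.58574590e-05,
        -1.94910881e-04],
       [-4.56178725e-05,  2.76008849e-01, -9.61155093e-01,
        -1.42471950e-01],
       [ 0.00000000e+00,  0.00000000e+00,  0.00000000e+00,
         1.00000000e+00]])}
```

{"fn": "servo_tool", "kwargs": {"commands": [[[0,0,-0.04,0,0,0,1],[0,0,-0.04,0,0,0,1],[-0.0329,-0.0198,0,0,0,0,1],[-0.0329,-0.0198,0,0,0,0,1],[-0.0329,-0.0198,0,0,0,0,1],[-0.0329,-0.0198,0,0,0,0,1],[-0.0329,-0.0198,0,0,0,0,1],[-0.0329,-0.0198,0,0,0,0,1],[-0.0329,-0.0198,0,0,0,0,1],[-0.0329,-0.0198,0,0,0,0,1],[-0.0329,-0.0198,0,0,0,0,1],[-0.0329,-0.0198,0,0,0,0,0],[-0.0329,-0.0198,0,0,0,0,0],[-0.0329,-0.0198,0,0,0,0,0],[-0.0329,-0.0198,0,0,0,0,0],[-0.0329,-0.0198,0,0,0,0,0],[-0.0329,-0.0198,0,0,0,0,0],[0,0,0.03,0,0,-0.112,0],[0,0,0.03,0,0,-0.112,0],[0,0,0.03,0,0,-0.112,0]]]}}

```text
time_s: 2.9
position: [0.5405, 0.0597, 0.2202]
eef_rot: [0.0, -0.009, 1.0, -0.0]
force: [-0.5, 0.1, -0.8]
gripper_width: -0.002
grasp_force: 0.0
```

{"fn": "servo_tool", "kwargs": {"commands": [[[0,0,0,0,0,0,0],[0,0,0,0,0,0,0],[0,0,0,0,0,0,0]]]}}

```text
time_s: 3.2
position: [0.5411, 0.0604, 0.2231]
eef_rot: [0.001, -0.006, 1.0, 0.0]
force: [-0.3, -0.3, 0.4]
gripper_width: -0.001
grasp_force: 0.0
```

Run:
```python
from h import *
s=monitor.get_state(); im=camera("wrist"); save("w1",im); np.save("w1.npy",np.r_[s["position"],s["eef_rot"]])
for l in("tray","rack","stud"):
    for b in regions_of("wrist",l)[:2]: print(l,round(b["p"],2),np.round(b["box"],1))
print(s["position"],s["eef_rot"],s["force"],s["gripper_width"])
```

```text
tray 0.85 [357.  152.5 382.3 240.4]
rack 0.62 [286.4 202.8 154.  107.2]
stud 0.78 [359.1 151.1 383.4 243.9]
[0.54109189 0.060371   0.22308064] [ 1.16899727e-03 -5.95024068e-03  9.99981611e-01  7.89859234e-05] [-0.25044403 -0.26233259  0.42630869] -0.0009240400862789059
```

View pics/w1.png

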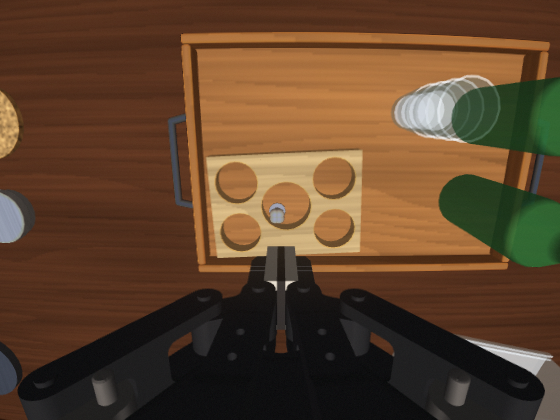

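Wrist view: robot side is up, -y left; rack spans (207..361,150..258), stud head at about (277,210), -y rim at col ~197, +x rim at row ~267. Zooming for corners.

Run:
```python
import cv2
a=cv2.imread("pics/w1.png"); cv2.imwrite("pics/w1c.png",cv2.resize(a[135:285,175:375],None,fx=4,fy=4,interpolation=2))
```

```text
(no output)
```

View pics/w1c.png

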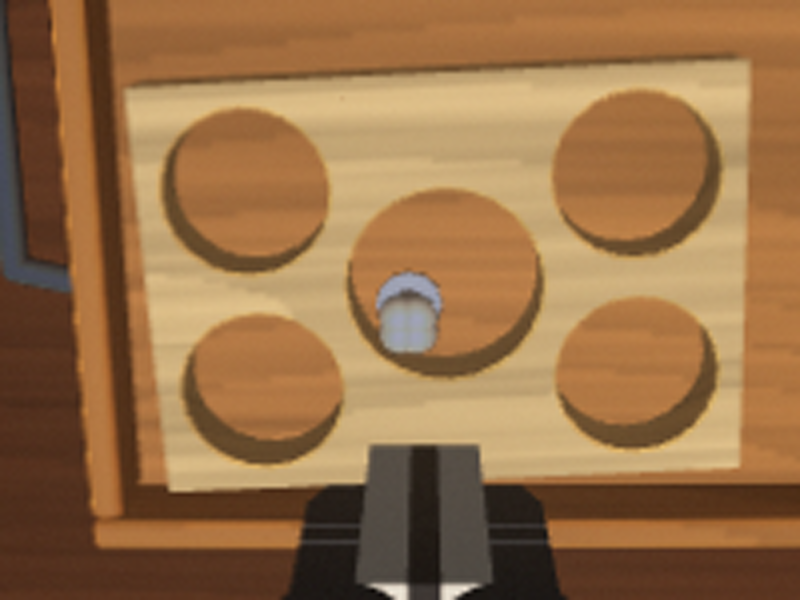

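```bash
cat >> h.py <<'E'
from scipy.optimize import least_squares
def tr(p,L): c,s=np.cos(p[2]),np.sin(p[2]); return np.asarray(L)@np.array([[c,s],[-s,c]])+p[:2]
def fit(cp,L,uv,z,p0,free=False):
    f=lambda p:(proj(cp,np.c_[tr(p,L),np.full(len(L),z+(p[3] if free else 0))])-uv).ravel()
    r=least_squares(f,list(p0)+([0] if free else []),loss="soft_l1"); return r.x,np.abs(f(r.x)).round(1)
E
python3 - <<'E'
from h import *
v=np.load("w1.npy"); cp=campose("wrist",dict(position=v[:3],eef_rot=v[3:]))
C=lambda a:np.array(a,float)/4+[175,135]-.375
uv=C([[126,87],[749,59],[741,466],[168,491],[246,190],[637,172],[263,389],[637,372],[445,282]])
L=[[-.06,-.085],[-.06,.085],[.06,.085],[.06,-.085],[-.0295,-.0545],[-.0295,.0545],[.0295,-.0545],[.0295,.0545],[0,0]]
for fr in(0,1): print("rack",*fit(cp,L,uv,.028,[.57,.065,.0],fr))
T=[[-.13,-.19],[-.13,.19],[.13,.19],[.13,-.19]]; tuv=np.r_[[[182,36],[549,42],[509,271]],C([[97,547]])]
for fr in(0,1):
    p,e=fit(cp,T,tuv,.034,[.52,.15,.0],fr); print("tray",p.round(4),e,"home",tr(p,[[.06,-.095]]))
print("studtop",toplane(cp,C([[407,330]]),.036))
E
```

```text
rack [0.56622025 0.06654198 0.05789737] [0.5 0.3 0.3 0.5 0.4 0.2 0.3 0.3 0.3 0.1 0.3 0.2 0.2 0.2 0.2 0.4 0.1 0.5]
rack [ 0.5664114   0.0665606   0.05781359 -0.00074889] [0.3 0.2 0.1 0.4 0.5 0.3 0.5 0.4 0.2 0.2 0.2 0.2 0.1 0.1 0.1 0.3 0.2 0.5]
tray [0.5184 0.1516 0.0168] [2.  0.9 3.  0.2 0.2 0.1 0.3 3.2] home [[0.57996331 0.05763474]]
tray [ 0.5179  0.1519  0.0159 -0.0035] [0.6 0.6 0.7 0.6 1.9 1.6 1.1 1.3] home [[0.57942842 0.05784061]]
studtop [[0.57744741 0.05581033 0.036     ]]
```

{"fn": "servo_tool", "kwargs": {"commands": [[[0.004,0.0295,0,0,0,0,0],[0.004,0.0295,0,0,0,0,0],[0,0,0.04,0,0,0,0],[0,0,0.04,0,0,0,0],[0,0,0.04,0,0,0,0],[0,0,0.03,0,0,0,0],[0,0,0.02,0,0,0,0],[0,0,0,0,0,0,0],[0,0,0,0,0,0,0]]]}}

```text
time_s: 4.3
position: [0.5318, 0.1192, 0.052]
eef_rot: [0.0, -0.007, 1.0, -0.0]
force: [0.1, 0.4, 0.8]
gripper_width: -0.001
grasp_force: 0.0
```

Run:
```python
from h import *
s=monitor.get_state(); im=camera("wrist"); print(s["position"],s["force"]); save("w2",im[100:400,130:430])
```

```text
[0.53182446 0.11916422 0.05203119] [0.08596173 0.42204004 0.81028098]
```

View pics/w2.png

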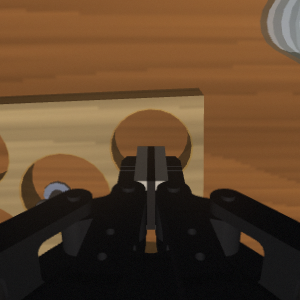

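The fingers (crop col ~150) hang centred over the (-x,+y) hole, glasses well clear.

{"fn": "servo_tool", "kwargs": {"commands": [[[0,0,0.02,0,0,0,0],[0,0,0.015,0,0,0,0],[0,0,0,0,0,0,0],[-0.005,0,0,0,0,0,0],[-0.004,0,0,0,0,0,0],[0,0,0,0,0,0,0]]]}}

```text
time_s: 4.95
position: [0.5421, 0.1194, 0.0175]
eef_rot: [0.001, -0.007, 1.0, 0.0]
force: [0.4, -0.5, 0.3]
gripper_width: -0.002
grasp_force: 0.0
```

{"fn": "servo_tool", "kwargs": {"commands": [[[-0.003,0,0,0,0,0,0],[-0.003,0,0,0,0,0,0],[-0.003,0,0,0,0,0,0],[-0.003,0,0,0,0,0,0],[0,0,0,0,0,0,0]]]}}

```text
time_s: 5.45
position: [0.5529, 0.1193, 0.0162]
eef_rot: [0.0, -0.007, 1.0, -0.0]
force: [-0.3, -0.5, -0.7]
gripper_width: -0.002
grasp_force: 0.0
```

{"fn": "servo_tool", "kwargs": {"commands": [[[-0.002,0,0,0,0,0,0],[-0.002,0,0,0,0,0,0],[0,0,0,0,0,0,0]]]}}

```text
time_s: 5.75
position: [0.5567, 0.1194, 0.0163]
eef_rot: [0.0, -0.007, 1.0, -0.0]
force: [0.5, 0.5, 1.0]
gripper_width: 0.001
grasp_force: 0.1
```

{"fn": "servo_tool", "kwargs": {"commands": [[[0,-0.004,0,0,0,0,0],[0,-0.004,0,0,0,0,0],[0,-0.004,0,0,0,0,0],[0,0,0,0,0,0,0]]]}}

```text
time_s: 6.15
position: [0.5566, 0.1067, 0.0164]
eef_rot: [0.0, -0.007, 1.0, -0.0]
force: [-0.3, 0.6, -0.0]
gripper_width: -0.0
grasp_force: 0.0
```

{"fn": "servo_tool", "kwargs": {"commands": [[[0,-0.002,0,0,0,0,0],[0,0,0,0,0,0,0]]]}}

```text
time_s: 6.35
position: [0.5564, 0.1056, 0.0163]
eef_rot: [-0.0, -0.007, 1.0, 0.0]
force: [-2.2, 3.2, 0.3]
gripper_width: 0.002
grasp_force: 1.5
```

{"fn": "servo_tool", "kwargs": {"commands": [[[0,-0.002,0,0,0,0,0],[0,0,0,0,0,0,0]]]}}

```text
time_s: 6.55
position: [0.5561, 0.1048, 0.0162]
eef_rot: [-0.001, -0.008, 1.0, 0.001]
force: [-2.2, 8.8, 0.6]
gripper_width: 0.004
grasp_force: 4.4
```

{"fn": "servo_tool", "kwargs": {"commands": [[[0,-0.002,0,0,0,0,0],[0,0,0,0,0,0,0]]]}}

```text
time_s: 6.75
position: [0.5559, 0.1041, 0.0163]
eef_rot: [-0.001, -0.008, 1.0, 0.003]
force: [-4.0, 15.8, 0.1]
gripper_width: -0.001
grasp_force: 7.6
```

{"fn": "servo_tool", "kwargs": {"commands": [[[-0.002,0,0,0,0,0,0],[0,0,0,0,0,0,0]]]}}

```text
time_s: 6.95
position: [0.5567, 0.1042, 0.0161]
eef_rot: [-0.002, -0.008, 1.0, 0.003]
force: [-8.4, 15.3, 4.2]
gripper_width: -0.001
grasp_force: 9.2
```

{"fn": "servo_tool", "kwargs": {"commands": [[[-0.002,0,0,0,0,0,0],[0,0,0,0,0,0,0],[0,0,0,0,0,0,0]]]}}

```text
time_s: 7.25
position: [0.5569, 0.1042, 0.016]
eef_rot: [-0.003, -0.008, 1.0, 0.003]
force: [-14.3, 15.5, 8.8]
gripper_width: -0.004
grasp_force: 11.3
```

Run:
```python
from h import *
s=monitor.get_state(); print(s["position"],s["force"],s["moment"])
```

```text
[0.5569319  0.10423356 0.01595277] [-14.34260895  15.49189178   8.84722232] [ 3.16594882  2.77213503 -0.01487828]
```

{"fn": "servo_tool", "kwargs": {"commands": [[[0.004,0.004,0,0,0,0,0],[0.005,0.005,0,0,0,0,0],[0,0,0,0,0,0,0],[0,0,-0.03,0,0,0,0],[0,0,-0.04,0,0,0,0],[0,-0.01,-0.04,0,0,0,0],[0.005,-0.02,-0.04,0,0,0,0],[0.005,-0.02,0,0,0,0,0],[0,0,0,0,0,0,1],[0,0,0,0,0,0,1],[0,0,0,0,0,0,1]]]}}

```text
time_s: 8.35
position: [0.5421, 0.0605, 0.1656]
eef_rot: [-0.001, -0.007, 1.0, -0.0]
force: [0.3, -0.4, -0.4]
gripper_width: 0.509
grasp_force: 0.0
```

Run:
```python
from h import *
s=monitor.get_state(); im=camera("wrist"); print(s["position"],s["eef_rot"],s["force"]); np.save("w3.npy",np.r_[s["position"],s["eef_rot"]])
save("w3full",im)
print([(b["p"],b["box"].round(1) if hasattr(b["box"],"round") else b["box"]) for b in boxes_of("wrist","rack")])
cv2.imwrite("pics/w3.png",cv2.cvtColor(cv2.resize(im[135:285,165:365],None,fx=4,fy=4,interpolation=2),cv2.COLOR_RGB2BGR))
```

```text
[0.54211819 0.06046792 0.16556726] [-5.44050512e-04 -7.08553400e-03  9.99974744e-01 -1.00187506e-04] [ 0.26868746 -0.38450748 -0.35430427]
[(0.8, [276.8, 227.9, 185.6, 114.6])]
```

View pics/w3.png

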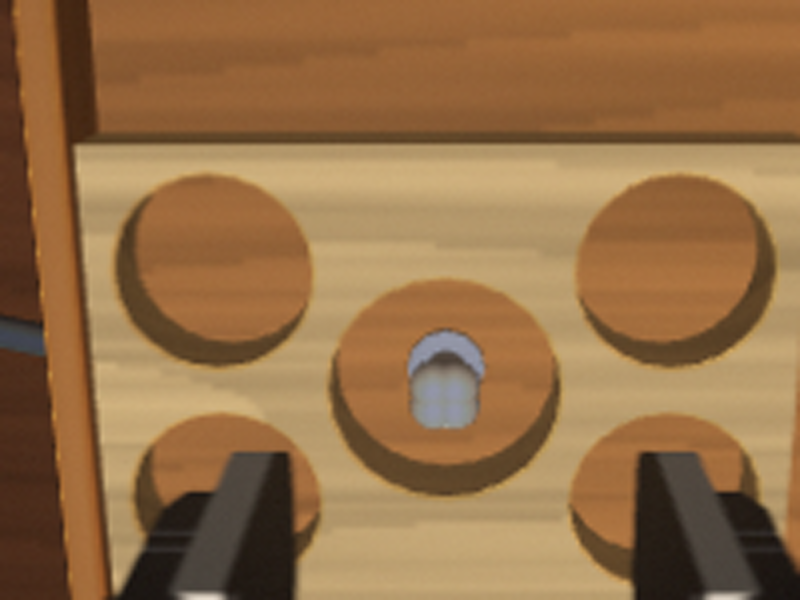

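Run:
```python
from h import *
v=np.load("w3.npy"); cp=campose("wrist",dict(position=v[:3],eef_rot=v[3:]))
C=lambda a:np.array(a,float)/4+[165,135]-.375
L=[[-.06,-.085],[-.0295,-.0545],[-.0295,.0545],[0,0]]
p,e=fit(cp,L,C([[75,146],[214,270],[675,270],[445,386]]),.028,[.57,.065,.0]); print(p,e)
im=cv2.imread("pics/w3full.png")
# predicted head: 9.5mm radius circle at z .036 /.024 around p
a=np.linspace(0,6.28,9)[:-1]
for z,r in((.036,.0095),(.036,.007),(.024,.0095),(.008,.0095)):
    q=(proj(cp,np.c_[p[0]+r*np.cos(a),p[1]+r*np.sin(a),np.full(8,z)])-[165,135]+.375)*4; print(z,q.min(0).round(),q.max(0).round())
```

```text
[0.57680175 0.05634129 0.01895118] [0.6 0.6 0.3 0.3 0.6 0.2 0.3 0.7]
0.036 [405. 362.] [486. 438.]
0.036 [416. 372.] [475. 428.]
0.024 [407. 346.] [485. 419.]
0.008 [410. 326.] [484. 396.]
```

{"fn": "servo_tool", "kwargs": {"commands": [[[0,-0.02,-0.02,0,0,0,1],[0,-0.04,-0.015,0,0,0,1],[0.003,-0.04,0,0,0,0,1],[0.003,-0.04,0,0,0,0,1],[0.003,-0.04,0,0,0,0,1],[0.003,-0.04,0,0,0,0,1],[0.003,-0.04,0,0,0,0,1],[0.003,-0.04,0,0,0,0,1],[0.003,-0.04,0,0,0,0,1],[0.003,-0.04,0,0,0,0,1],[0.003,-0.04,0,0,0,0,1],[0.002,-0.04,0,0,0,0,1],[0,0,0,0,0,0,1],[0,0,0,0,0,0,1],[0,0,0,0,0,0,1]]]}}

```text
time_s: 9.95
position: [0.52, -0.3991, 0.2008]
eef_rot: [-0.0, -0.008, 1.0, 0.0]
force: [0.5, -0.1, 1.0]
gripper_width: 1.001
grasp_force: 0.0
```

Run:
```python
from h import *
s=monitor.get_state(); im=camera("wrist"); print(s["position"],s["eef_rot"],s["force"],s["gripper_width"]); np.save("w4.npy",np.r_[s["position"],s["eef_rot"]])
save("w4full",im); cp=campose("wrist",s)
for l in ("knob","tin","coaster"):
  for b in regions_of("wrist",l)[:1]: print(l,b["p"],np.round(b["box"],1),toplane(cp,[b["box"][:2]],.02).round(4))
cv2.imwrite("pics/w4.png",cv2.cvtColor(cv2.resize(im[130:330,180:400],None,fx=3,fy=3,interpolation=2),cv2.COLOR_RGB2BGR))
```

```text
[ 0.51998815 -0.39911339  0.20083383] [-4.03339365e-04 -7.51163086e-03  9.99971620e-01  4.13996370e-04] [ 0.49790695 -0.09209531  1.01560109] 1.0005433643881672
knob 0.83 [279.9 197.7  62.7  59.5] [[ 0.5317 -0.3998  0.02  ]]
tin 0.72 [378.6 245.2  65.5  58.7] [[ 0.5855 -0.2871  0.02  ]]
coaster 0.96 [378.2 142.3  87.2  83.7] [[ 0.4711 -0.2991  0.02  ]]
```

View pics/w4.png

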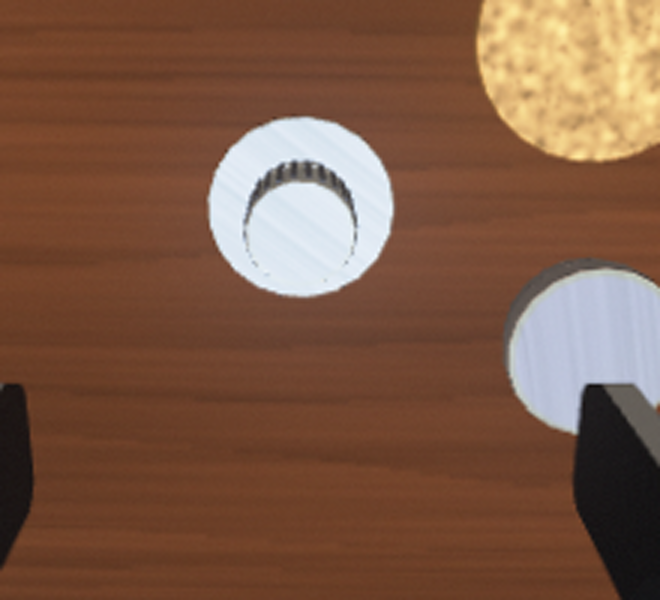

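The knob's disc is at crop (300,207), free, coaster and tin well off; I take the disc centre at z=11 mm.

Run:
```python
from h import *
v=np.load("w4.npy"); cp=campose("wrist",dict(position=v[:3],eef_rot=v[3:]))
C=lambda a:np.array(a,float)/3+[180,130]-.333
print(toplane(cp,C([[300.5,207]]),.011),toplane(cp,C([[301,234]]),.045))
q=toplane(cp,C([[208,207],[393,207],[300,116],[300,298]]),.011); print(q, np.linalg.norm(q[0]-q[1]),np.linalg.norm(q[2]-q[3]))
```

```text
[[ 0.53511191 -0.39987394  0.011     ]] [[ 0.53573337 -0.39964777  0.045     ]]
[[ 0.53560709 -0.43402638  0.011     ]
 [ 0.53460371 -0.3657179   0.011     ]
 [ 0.50136854 -0.40053514  0.011     ]
 [ 0.57075434 -0.39955634  0.011     ]] 0.06831584912579251 0.06939270791654846
```

{"fn": "servo_tool", "kwargs": {"commands": [[[-0.008,0,0,0,0,0,1],[-0.0075,-0.001,0.03,0,0,0,1],[0,0,0.04,0,0,0,1],[0,0,0.04,0,0,0,1],[0,0,0.035,0,0,0,1],[0,0,0.025,0,0,0,1],[0,0,0.012,0,0,0,1],[0,0,0,0,0,0,1],[0,0,0,0,0,0,1]]], "grip_force": 60}}

```text
time_s: 11.05
position: [0.5362, -0.4013, 0.0205]
eef_rot: [0.001, -0.007, 1.0, -0.0]
force: [0.2, -1.3, 0.3]
gripper_width: 0.999
grasp_force: 0.0
```

{"fn": "servo_tool", "kwargs": {"commands": [[[0,0,0,0,0,0,0.3],[0,0,0,0,0,0,0.3],[0,0,0,0,0,0,0.3],[0,0,0,0,0,0,0.3],[0,0,0,0,0,0,0.3],[0,0,0,0,0,0,0.3],[0,0,0,0,0,0,0.3],[0,0,0,0,0,0,0.3]]]}}

```text
time_s: 11.85
position: [0.5358, -0.4014, 0.0205]
eef_rot: [0.001, -0.007, 1.0, -0.001]
force: [-0.2, 0.0, 5.8]
gripper_width: 0.424
grasp_force: 59.8
```

{"fn": "servo_tool", "kwargs": {"commands": [[[0,0,0,0,0,0,0.3],[0,0,-0.02,0,0,0,0.3],[0,0,-0.04,0,0,0,0.3],[0,0,-0.04,0,0,0,0.3],[0,0.02,-0.02,0,0,0,0.3],[-0.004,0.038,0,0,0,0,0.3],[-0.004,0.038,0,0,0,0,0.3],[-0.004,0.038,0,0,0,0,0.3],[-0.004,0.038,0,0,0,0,0.3],[-0.004,0.038,0,0,0,0,0.3],[-0.004,0.038,0,0,0,0,0.3],[-0.004,0.038,0,0,0,0,0.3],[-0.004,0.038,0,0,0,0,0.3],[-0.004,0.038,0,0,0,0,0.3],[-0.004,0.038,0,0,0,0,0.3],[-0.004,0.038,0,0,0,0,0.3],[-0.004,0.019,0,0,0,0,0.3],[0,0,0,0,0,0,0.3],[0,0,0,0,0,0,0.3],[0,0,0,0,0,0,0.3]]], "grip_force": 80}}

```text
time_s: 13.85
position: [0.5766, 0.0558, 0.1393]
eef_rot: [-0.0, -0.007, 1.0, -0.0]
force: [-0.3, -0.2, -0.3]
gripper_width: 0.419
grasp_force: 80.1
```

Run:
```python
from h import *
s=monitor.get_state(); im=camera("wrist"); print(s["position"],s["eef_rot"],s["force"],s["gripper_width"],s["joint_positions"]); np.save("w5.npy",np.r_[s["position"],s["eef_rot"]])
save("w5full",im)
cv2.imwrite("pics/w5.png",cv2.cvtColor(cv2.resize(im[110:310,150:410],None,fx=3,fy=3,interpolation=2),cv2.COLOR_RGB2BGR))
```

```text
[0.5766079  0.05577523 0.13932053] [-1.28808759e-04 -6.68603848e-03  9.99977621e-01 -1.93609186e-04] [-0.28053997 -0.20839598 -0.27246902] 0.4190423470592294 [ 9.66219006e-02  3.73956874e-01 -5.76099342e-02  1.13952087e+00
 -3.62515606e-04  8.32497765e-02]
```

View pics/w5.png

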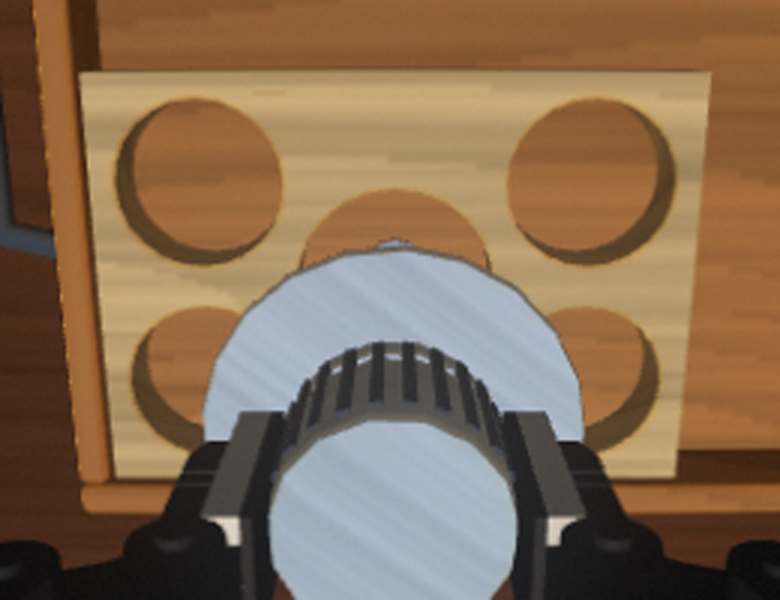

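Run:
```python
from h import *
v=np.load("w5.npy"); cp=campose("wrist",dict(position=v[:3],eef_rot=v[3:]))
C=lambda a:np.array(a,float)/3+[150,110]-.333
L=[[-.06,-.085],[-.06,.085],[.06,.085],[.06,-.085],[-.0295,-.0545],[-.0295,.0545]]
p,e=fit(cp,L,C([[80,71],[711,72],[676,477],[113,477],[199,181],[592,181]]),.028,[.57,.06,.01]); print("rack",p,e)
a=np.linspace(0,2*np.pi,721)
def g(c):
    q=proj(cp,np.c_[c[0]+.035*np.cos(a),c[1]+.035*np.sin(a),np.full(721,v[2]-.0095)]); q=(q-[150,110]+.333)*3
    return [q[:,0].min()-203,q[:,0].max()-583,q[:,1].min()-249]
r=least_squares(g,p[:2],diff_step=1e-3); print("disc",r.x,r.fun.round(1),"tcp",v[:2])
q=toplane(cp,C([[394,520]]),v[2]+.0245);print("top",q)
```

```text
rack [0.57722293 0.05611132 0.01223917] [0.3 0.2 0.3 0.3 0.5 0.2 0.7 0.4 0.4 0.5 0.3 0.7]
disc [0.57768733 0.0555128 ] [-5.8  5.8  0.7] tcp [0.5766079  0.05577523]
top [[0.57419793 0.05561414 0.16382053]]
```

Disc and rack hole agree within 1 mm, rack flush on both rims (right rim col ~110, far rim row ~477). Descend.

{"fn": "servo_tool", "kwargs": {"commands": [[[0,0,0.03,0,0,0,0.3],[0,0,0.03,0,0,0,0.3],[0,0,0.015,0,0,0,0.3],[0,0,0.006,0,0,0,0.3],[0,0,0,0,0,0,0.3],[0,0,0,0,0,0,0.3]]]}}

```text
time_s: 14.5
position: [0.5774, 0.0563, 0.0592]
eef_rot: [0.001, -0.007, 1.0, -0.0]
force: [0.9, -0.3, -0.7]
gripper_width: 0.424
grasp_force: 80.0
```

{"fn": "servo_tool", "kwargs": {"commands": [[[0,0,0.002,0,0,0,0.3],[0,0,0.002,0,0,0,0.3],[0,0,0,0,0,0,0.3]]]}}

```text
time_s: 14.8
position: [0.5769, 0.0567, 0.0545]
eef_rot: [0.0, -0.007, 1.0, -0.0]
force: [0.7, 0.3, -0.5]
gripper_width: 0.416
grasp_force: 80.0
```

{"fn": "servo_tool", "kwargs": {"commands": [[[0,0,0.002,0,0,0,0.3],[0,0,0,0,0,0,0.3]]]}}

```text
time_s: 15.0
position: [0.5771, 0.0565, 0.0526]
eef_rot: [0.0, -0.007, 1.0, -0.0]
force: [0.2, -2.2, 2.8]
gripper_width: 0.419
grasp_force: 80.2
```

Contact as predicted. Continue in 1–2 mm steps.

{"fn": "servo_tool", "kwargs": {"commands": [[[0,0,0.002,0,0,0,0.3],[0,0,0,0,0,0,0.3]]]}}

```text
time_s: 15.2
position: [0.5773, 0.0565, 0.051]
eef_rot: [0.001, -0.007, 1.0, -0.0]
force: [-1.3, -2.7, 8.0]
gripper_width: 0.42
grasp_force: 80.6
```

{"fn": "servo_tool", "kwargs": {"commands": [[[0,0,0.002,0,0,0,0.3],[0,0,0,0,0,0,0.3]]]}}

```text
time_s: 15.4
position: [0.577, 0.0564, 0.0485]
eef_rot: [0.0, -0.007, 1.0, -0.0]
force: [0.6, -2.2, 1.5]
gripper_width: 0.415
grasp_force: 80.1
```

{"fn": "servo_tool", "kwargs": {"commands": [[[0,0,0.002,0,0,0,0.3],[0,0,0,0,0,0,0.3]]]}}

```text
time_s: 15.6
position: [0.5766, 0.0564, 0.0452]
eef_rot: [-0.0, -0.007, 1.0, -0.0]
force: [3.7, -2.5, -11.4]
gripper_width: 0.415
grasp_force: 81.0
```

{"fn": "servo_tool", "kwargs": {"commands": [[[0,0,0.0015,0,0,0,0.3],[0,0,0,0,0,0,0.3]]]}}

```text
time_s: 15.8
position: [0.5767, 0.0565, 0.044]
eef_rot: [-0.0, -0.007, 1.0, -0.0]
force: [4.6, -2.5, -10.0]
gripper_width: 0.417
grasp_force: 81.1
```

{"fn": "servo_tool", "kwargs": {"commands": [[[0,0,0.0015,0,0,0,0.3],[0,0,0,0,0,0,0.3]]]}}

```text
time_s: 16.0
position: [0.5767, 0.0567, 0.0432]
eef_rot: [-0.0, -0.007, 1.0, -0.0]
force: [2.5, -3.1, -6.8]
gripper_width: 0.418
grasp_force: 81.1
```

{"fn": "servo_tool", "kwargs": {"commands": [[[0,0,0.001,0,0,0,0.3],[0,0,0,0,0,0,0.3]]]}}

```text
time_s: 16.2
position: [0.5768, 0.0567, 0.0427]
eef_rot: [0.0, -0.007, 1.0, 0.0]
force: [1.7, -2.7, -2.6]
gripper_width: 0.417
grasp_force: 82.0
```

{"fn": "servo_tool", "kwargs": {"commands": [[[0,0,0.001,0,0,0,0.3],[0,0,0,0,0,0,0.3]]]}}

```text
time_s: 16.4
position: [0.5769, 0.0567, 0.0426]
eef_rot: [0.001, -0.007, 1.0, 0.0]
force: [-2.6, -2.2, 8.0]
gripper_width: 0.42
grasp_force: 83.1
```

{"fn": "servo_tool", "kwargs": {"commands": [[[0,0,0.0003,0,0,0,0.3],[0,0,0,0,0,0,0.3],[0,0,0,0,0,0,0.3],[0,0,0,0,0,0,0.3]]]}}

```text
time_s: 16.8
position: [0.5769, 0.0567, 0.0426]
eef_rot: [0.001, -0.007, 1.0, 0.0]
force: [-3.8, -3.2, 11.4]
gripper_width: 0.419
grasp_force: 83.2
```

Run:
```python
from h import *
F=[]
for i in range(6):
    im=camera("wrist"); s=monitor.get_state(); F.append(s["force"])
print(np.round(F,1),s["position"],s["moment"]); save("w6full",im)
cv2.imwrite("pics/w6.png",cv2.cvtColor(cv2.resize(im[110:310,150:410],None,fx=3,fy=3,interpolation=2),cv2.COLOR_RGB2BGR))
```

```text
[[-3.1 -2.2 11.6]
 [-3.4 -2.9 10.9]
 [-4.1 -2.9 10.3]
 [-3.  -3.3 10.9]
 [-3.6 -3.6 11. ]
 [-3.6 -3.  10.6]] [0.5768901  0.05672582 0.04262453] [-0.65913659  0.7144926  -0.00979337]
```

View pics/w6.png

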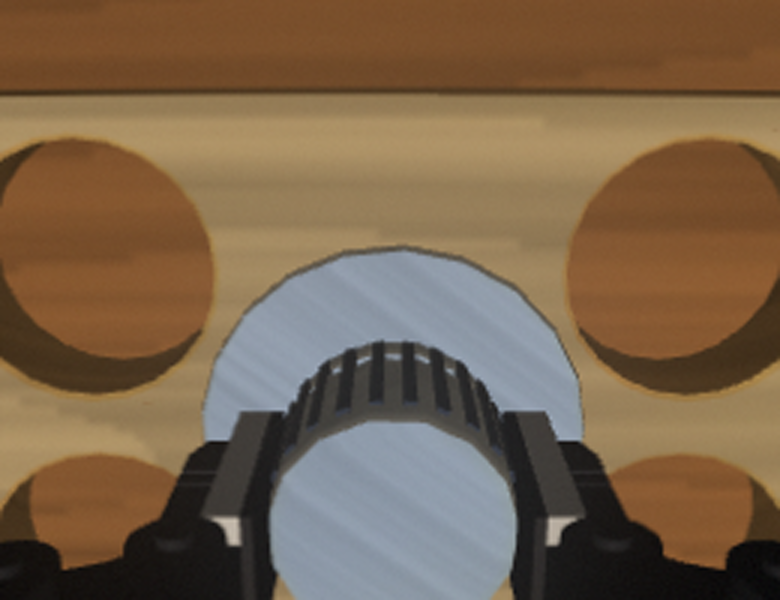

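View pics/w6full.png

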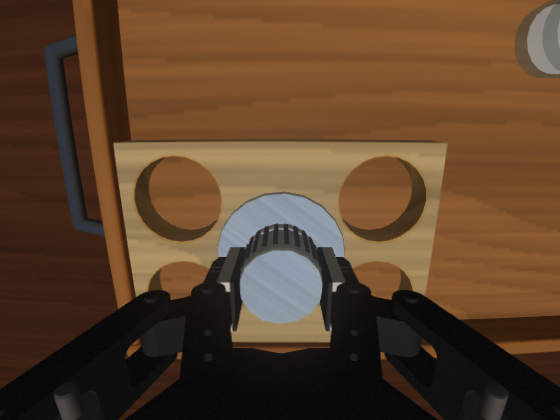

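The disc lies flat on the rack, and the rack sits against the right rim (col ~118) and the far rim (row ~345). The push is about 11 N, so I am handing in.

```bash
python3 -c "
from h import *
print(robot.job_done())"
```

```text
the job is handed in; nothing more can be done
None
```

The rack is home in the far right corner, flush against both rims, and the knob is clicked onto the stud with its disc flat on the rack. I handed the job in with the robot still pressing it down at about 11 N, and I kept clear of the bottles, glasses, tin and coaster throughout.

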